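Square two sample boxes on the reader and start it with the stylus

ROBOT

A 6-joint arm with a two-finger parallel gripper is mounted at the origin on the work surface. World frame = base frame: x ahead of the robot, y to its left, z up, the work surface at z = 0. Lengths are in mm, angles in rad, forces in N, time in s.
With the tool pointing down it reaches from about 275 to 1000 mm from the base axis. Payload 8.4 kg.
Tool frame: the origin (TCP) lies between the finger pads; the fingertips stand 17 mm ahead of it and the grasp point (between the pads) lies 2 mm behind it (r.tcp_to_tips is the distance from the TCP to the fingertips, in mm); z points along the fingers, y is the line along which they close (so a half turn about z gives the same grasp; the last joint's range is limited). The gripper opens to 85 mm and grips with 20 to 120 N. Pads are 22 mm wide; open, the fingers measure 114 mm over their backs; the gripper's body (76 mm by 85 mm) begins 54 mm behind the grasp point. The pads swing forward as they close: fully open they stand 13 mm farther back than shut.
Start: joints at [-1.222, 0.353, 1.633, -0, 1.155, -0.002], TCP at [214.779, -586.939, 248.281] pointing down, gripper open.
Joint ranges: [-2.63, 2.63], [-0.92, 2.1], [0.06, 2.66], [-1.3, 4.44], [0, 2.69], [-3.02, 3.02]. Speed limits (rad/s): [2.22, 2.22, 2.79, 3.14, 3.14, 3.14].

INTERFACE

Orientations are given as [roll, pitch, yaw] about the fixed x, y, z axes, in that order (R = Rz(yaw) Ry(pitch) Rx(roll)).
In Python, from rig import r gives the robot as it stands. The module is installed in compiled form; this text tells all that it offers.
- The arm moves only by the tool apply_moves, never from a script. Its argument "series" is text: rows parted by semicolons, each of 7 numbers parted by spaces: the shift along the tool's x, y, z in cm, then the turn, a rotation vector about the tool's x, y, z in rad, then the gripper's target within -1 to 1 (shut at 1, half-way at 0, fully open at -1). In form: tx ty tz rx ry rz fingers; .... A call has exactly 10 rows; each row shifts and turns the commanded pose from where the row before left it, along the tool's axes as they then stand; what a row does not reach is not made up. A row lasts 1/12 s, in which the tool goes at most 41.7 mm and 7.16 degrees, less where a joint would pass 70% of its speed; a pose out of reach is approached as far as the arm can. A call with a gripper value outside its range is refused whole. The fingers move at their own pace and stop on an object; "squeeze" is the grip in N (left out, the last holds). Time passes only in rows, so rows that do not move let the fingers close, or fill a call up. It gives the time, the measured TCP pose, the force and the opening at its end, in the units of the state.
- r.sense(): the state, without advancing time (a new reading comes with each control period).
- r.grab_frame(name): name is "scene" or "top"; returns the picture (400x640x3 uint8, blue, green, red); there is no depth.
- r.camera_info(name): a dict with "K" (3x3 intrinsics, pixels), "extrinsics" (4x4, takes a point from camera to world coordinates). Camera axes: x right, y down, z forward; pixel columns grow to the right and rows downward; lengths in mm; the calibration is good to about 2 mm. A picture is of the moment at which its call begins. camera_info takes no time and is no camera call.
- r.sign_off(): hands the job in, once; it reports no verdict.
The state is a dict: "clock": time; "qpos": joint angles; "qvel": joint speeds; "joint_efforts": joint torques, N m; "eef_pos": TCP position; "tcp_rot": TCP orientation; "contact_force": force on the tool from outside, world axes, zero at the start; "wrist_torque": the same for the moment, N m; "opening": opening from 0.0 (shut) to 1.0 (fully open).
Only numpy, scipy, OpenCV 4.12 (cv2) and the standard library are available. Lean on these libraries where they do the work, as an engineer would, in place of code of your own. Each camera call takes 0.05 s, during which the arm holds its last target. There are 200 camera calls.

TASK

Take the two sample boxes from the green tray and set them flat on the reader's bed: first the long one, pushed fully home into the corner where the two fences meet, its long side along the far fence, then the short one behind it in line, pushed up against the long box and the far fence. Then take the thin-pointed stylus from the rack and with it press the round recessed key fully down for about half a second, and hang the stylus back in its fork. Touch the round key with nothing but the stylus, leave the square key unpressed, and leave the spatula, wash bottle, tip box and marker where they are.

Things in the scene. Friction and masses are not known exactly. Their poses are not given: they have to be found in the camera images.
- reader: Flatbed reader, fixed. Origin: centre of its underside; x away from the robot at yaw 0, y left, z up. Body x -70..70, y -130..122 mm. Flat bed 40 mm above the bench: x -70..62, y -70..114 mm. At the -y end (y -130..-70) is the white key panel, top 50 mm above the bench, with two wells about 15 mm across: round at (-30, -100) mm, square at (30, -100) mm.
- corner (a point): Reference corner, at bed level, where the inner faces of the two aluminium fences meet; reader axes, reader point (62, 114, 40) mm. Far fence runs from here along -y, left fence along -x; both stand 10 mm above the bed. Home centre from here: long box (-25, -45, 25) mm, short box (-25, -120, 25) mm; boxes may stand either way round (half a turn).
- start (a joint): Round spring key in the round well: 0 = up, 0.004 m = fully down. It takes 1 N to start moving and 3 N to hold fully down, and springs back. Counts as pressed beyond 0.003.
- start_top (a point): Centre of the round key's top face (key 11 mm across), 7 mm below the panel's top in its 15 mm round well; moves down with the key.
- power (a joint): The other, square spring key in the square well: 0 = up, 0.004 m = down. Same spring. Not to be pressed.
- tray: Green seedling tray, open-topped, fixed, 200 (x) x 280 (y) x 30 mm high, walls and floor 4 mm; origin: centre of its underside. The two boxes stand in it.
- longbox_mid (a point): Centre (half-way up) of the long lidded sample box: 50 (x) x 90 (y) x 50 mm (z), rigid, 0.1 to 0.21 kg. Its axes are the box's own; grip it across x (50 mm).
- shortbox_mid (a point): Centre (half-way up) of the short lidded sample box: 50 (x) x 60 (y) x 50 mm (z), rigid, 0.07 to 0.14 kg. Its axes are the box's own; grip it across x (50 mm).
- rack: White tool rack, fixed, base 100 x 140 x 12 mm. Two forks side by side along y, each with two prongs 13 mm apart, top face 115 mm high, open to the front (-x). A lip 4 mm high stands on the prongs' front ends, 22 to 26 mm in front of the seat: lift a tool 10 mm or more, then draw it out to -x; same way back. Back post at x = 30 mm. Only handles, collars and lips rise above 115 mm.
- slot_left (a point): Seat point of the left (+y) fork: middle of the slot, on the prongs' top face, 115 mm above the bench; axes as the rack's. A hung tool's collar underside centre is here.
- slot_right (a point): Seat point of the right (-y) fork, likewise. The stylus hangs in one of the two forks, the spatula in the other; which is which varies.
- stylus_grip (a point): Middle of the stylus's plain straight round black handle (18 mm across, 60 mm long, upright), the place to grip it. The stylus is 160 mm long, 45 g, and hangs point down by its collar; z runs along it, upward from point to handle. The handle top is 25 mm above this point.
- stylus_collar (a point): Centre of the underside of the stylus's collar (24 mm across, 5 mm thick), 40 mm below stylus_grip; this face rests on the prongs. Below it is a 9 mm steel shaft.
- stylus_tip (a point): End of the stylus's steel point (6 mm across over its last 30 mm), 135 mm below stylus_grip.
- spatula: Bystander: spatula with an 18 mm wide flat blade, the same collar as the stylus, and a thin wooden handle ending in a 30 mm wide round knob on top; hangs in the other fork. Origin at the blade's lower end; it is 160 mm tall.
- washbottle: Bystander: white wash bottle, 68 mm across, 195 mm high with its bent spout, loose. Origin: centre of its underside.
- tipbox: Bystander: grey pipette-tip box, 90 x 65 x 51 mm, loose. Origin: centre of its underside.
- marker: Bystander: black marker pen lying down, 125 (x) x 12 x 13 mm, loose. Origin: centre of its underside.

How it is judged:
By the outcome, as a careful person would: the job done as asked, in the order asked, and still so for the second after the job is handed in, with the robot touching nothing.
It also fails if it takes over 72 s, if anything falls off the work surface, if the arm or the gripper's body presses on something with over 40 N, if the wrist force passes 120 N, or if a joint passes its speed limit or range.

## Working session

There is one attempt and no reset: what is moved stays moved. The work goes in short steps, Python scripts to look and compute and a tool call to move; the robot and the scene stay as the last step left them, time stands still between calls to the robot, and variables do not carry over. Pictures are saved under pics/ and viewed, on a budget of 10 in all, crops included, one or two more only if the job needs it, and the job is handed in when it is done.

Besides the shell and the picture viewer there is one more tool, called as name(argument=value, ...) on one line, values as JSON. apply_moves: Moves the arm, as the interface text tells. Its arguments: {"type":"object","properties":{"series":{"type":"string"},"squeeze":{"type":"number"}},"required":["series"]}

```bash
mkdir -p pics; python3 - <<'E'
from rig import r
import cv2,numpy as np
np.set_printoptions(suppress=True,precision=3)
for n in("scene","top"):
    cv2.imwrite(f"pics/{n}0.png",r.grab_frame(n)); c=r.camera_info(n); print(n,c["K"],c["extrinsics"])
print(r.sense(), r.tcp_to_tips)
E
```

```text
scene [[384.869   0.    315.957]
 [  0.    384.869 199.935]
 [  0.      0.      1.   ]] [[   0.555    0.547   -0.627 1204.245]
 [   0.832   -0.362    0.42  -411.266]
 [   0.003   -0.755   -0.656  806.967]
 [   0.       0.       0.       1.   ]]
top [[372.191   0.    323.247]
 [  0.    372.191 197.649]
 [  0.      0.      1.   ]] [[  -0.006   -0.987    0.163  405.487]
 [  -1.       0.006   -0.003   11.932]
 [   0.002   -0.163   -0.987 1055.366]
 [   0.       0.       0.       1.   ]]
{'clock': 0.1, 'qpos': array([-1.222,  0.354,  1.634, -0.   ,  1.155, -0.002]), 'qvel': array([-0.   , -0.   , -0.002,  0.002,  0.001, -0.001]), 'joint_efforts': array([  0.   , -60.636, -34.282,   0.   ,   0.004,   0.   ]), 'eef_pos': array([ 214.637, -586.561,  247.633]), 'tcp_rot': array([-3.14 , -0.   ,  0.351]), 'contact_force': array([ 0.346, -0.617,  0.049]), 'wrist_torque': array([0.003, 0.039, 0.049]), 'opening': 0.9967129853246816} 17.0
```

View pics/scene0.png

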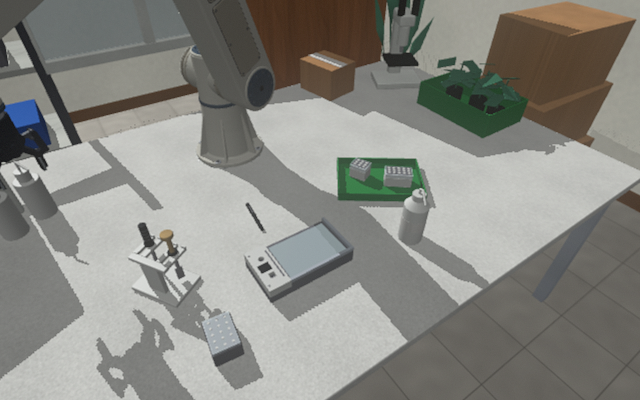

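View pics/top0.png

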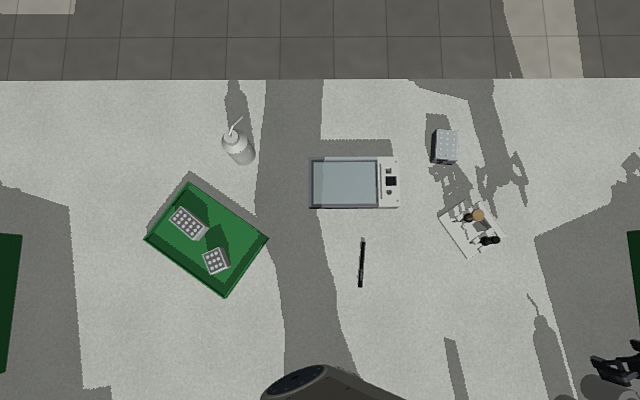

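The scene view shows the tray at (380,180), the reader at (300,255) and the rack at (165,265), with the stylus (black handle) at (146,235) and the spatula knob at (167,237). In the top view the tray is at (207,240), the reader at (354,183), the rack at (472,228), the stylus at (490,240) and the spatula at (478,215). Next I'll enlarge these areas to measure them.

```bash
cat > h.py <<'E'
import cv2,numpy as np
def mosaic(img,crops,out):
    # crops: (x0,y0,w,h,scale)
    ts=[]
    for x0,y0,w,h,s in crops:
        t=cv2.resize(img[y0:y0+h,x0:x0+w],None,fx=s,fy=s,interpolation=cv2.INTER_CUBIC)
        for x in range((x0+9)//10*10,x0+w,10):
            p=int((x+.5-x0)*s); cv2.line(t,(p,0),(p,5),(0,0,255),1)
            if x%20==0: cv2.putText(t,str(x),(p-8,15),0,.33,(0,0,255),1)
        for y in range((y0+9)//10*10,y0+h,10):
            p=int((y+.5-y0)*s); cv2.line(t,(0,p),(5,p),(0,0,255),1)
            if y%20==0: cv2.putText(t,str(y),(7,p+4),0,.33,(0,0,255),1)
        ts.append(t)
    return ts
def stack(ts,W,H,pos,out):
    m=np.zeros((H,W,3),np.uint8)
    for t,(x,y) in zip(ts,pos): m[y:y+t.shape[0],x:x+t.shape[1]]=t
    cv2.imwrite(out,m)
def cam(r,n):
    c=r.camera_info(n); return np.array(c["K"]),np.array(c["extrinsics"])
def ray(c,u,v,z):
    K,E=c; d=E[:3,:3]@np.linalg.solve(K,[u,v,1]); o=E[:3,3]; return o+d*(z-o[2])/d[2]
def proj(c,P):
    K,E=c; P=np.atleast_2d(P); q=(P-E[:3,3])@E[:3,:3]@K.T; return q[:,:2]/q[:,2:]
E
python3 - <<'E'
import cv2
from h import *
t=cv2.imread("pics/top0.png"); s=cv2.imread("pics/scene0.png")
a=mosaic(t,[(138,175,135,128,3),(304,148,100,66,3.9),(432,192,78,72,4)],0)
b=mosaic(s,[(240,212,118,90,3.3),(125,215,80,90,2.9)],0)
print([x.shape for x in a+b])
stack(a+b,800,600,[(0,0),(408,0),(408,260),(0,386)][:4]+[(724-232+76,0)] if 0 else [(0,0),(408,0),(400+80,260)],"pics/m1.png") if 0 else stack(a,800,560,[(0,0),(408,0),(408,262)],"pics/m1.png")
stack(b,800,300,[(0,0),(400,0)],"pics/m2.png")
E
```

```text
[(384, 405, 3), (257, 390, 3), (288, 312, 3), (297, 389, 3), (261, 232, 3)]
```

View pics/m1.png

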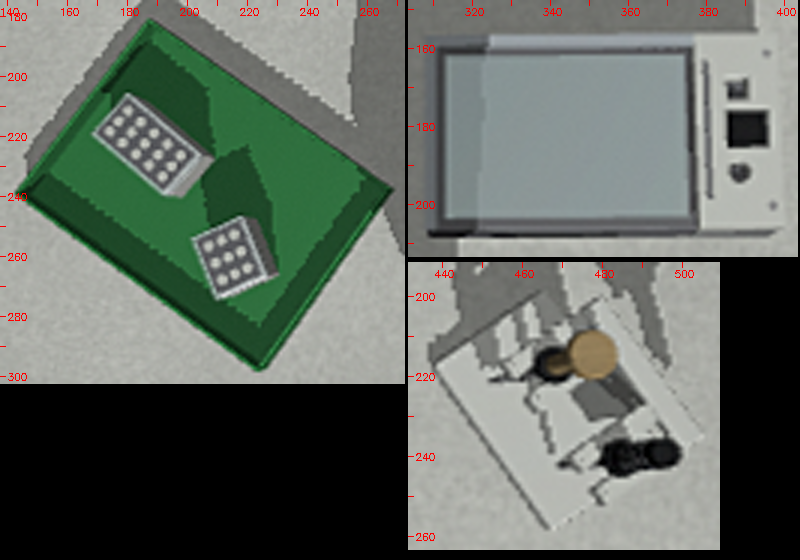

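Tray view: the long box lid has corners at about (179.5,206), (169,219), (192.5,239.5) and (203.5,225). The short box lid is at about (202,254), (218,247), (228,268) and (211,274). The reader's round well is at (388.6,191.6) and the square one at (388.1,170). The stylus handle runs from (485,240) to (494,238.5).

View pics/m2.png

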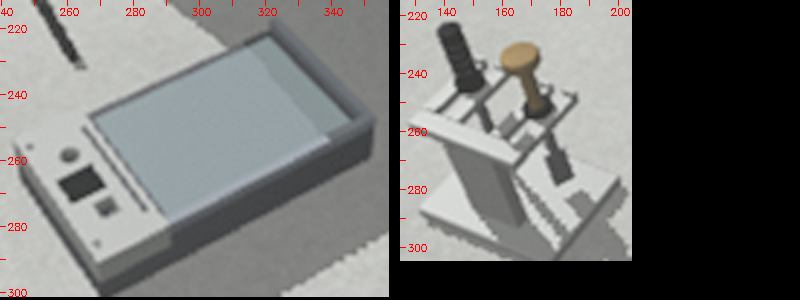

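```bash
cat > fit.py <<'E'
from rig import r
from h import *
from scipy.optimize import least_squares
np.set_printoptions(suppress=True,precision=3)
T,S=cam(r,"top"),cam(r,"scene")
def m(o,org,s): return lambda x,y:(org[0]+(x-o[0])/s-.5, org[1]+(y-o[1])/s-.5)
tt=m((0,0),(138,175),3); tr=m((408,0),(304,148),3.9); tk=m((408,262),(432,192),4)
sr=m((0,0),(240,212),3.3); sk=m((400,0),(125,215),2.9)
def world(p,P):
    c,s=np.cos(p[2]),np.sin(p[2]); P=np.array(P,float)
    return np.c_[P[:,0]*c-P[:,1]*s+p[0],P[:,0]*s+P[:,1]*c+p[1],P[:,2]]
def fit(name,obs,p0):
    f=lambda p:np.concatenate([(proj(c,world(p,[P]))[0]-uv)*w for c,P,uv,w in obs])
    s=least_squares(f,p0,loss="soft_l1"); print(name,s.x); print(f(s.x).reshape(-1,2).round(1).tolist()); return s.x
if __name__=="__main__":
    R=[(T,(-30,-100,46),tr(740,172),1),(T,(30,-100,46),tr(738,89),1),(T,(70,122,50),tr(427,37),1),(T,(-70,122,50),tr(430,229),1),
       (S,(-30,-100,46),sr(70,155),1),(S,(30,-100,46),sr(106,206),1),(S,(-70,-130,50),sr(15,145),1),(S,(70,-130,50),sr(100,264),1),(S,(70,122,50),sr(373,118),1),(S,(-70,122,50),sr(272,25),1)]
    fit("reader",R,[500,-60,0])
    x,y=ray(T,*tt(145,145),54)[:2]
    fit("long",[(T,P,tt(*q),1) for P,q in zip([(25,45,54),(-25,45,54),(-25,-45,54),(25,-45,54)],[(127,93),(92,134),(165,195),(202,153)])],[x,y,.8])
    x,y=ray(T,*tt(230,257),54)[:2]
    fit("short",[(T,P,tt(*q),1) for P,q in zip([(25,-30,54),(25,30,54),(-25,30,54),(-25,-30,54)],[(266,276),(241,215),(192,239),(217,299)])],[x,y,-1.])
    fit("tray",[(T,P,tt(*q),1) for P,q in zip([(100,140,30),(-100,140,30),(-100,-140,30),(100,-140,30)],[(150,20),(20,193),(262,370),(393,190)])],[x,y,-.7])
    fit("stylus",[(T,(0,0,180),tk(663,454),1),(T,(0,0,118),tk(625,458),1),(S,(0,0,180),sk(450,31),1),(S,(0,0,118),sk(470,82),1)],[400,-400,0])
    fit("spat",[(T,(0,0,180),tk(592,354),1),(T,(0,0,118),tk(553,363),1),(S,(0,0,180),sk(520,52),1),(S,(0,0,118),sk(538,106),1)],[400,-400,0])
    fit("rackbase",[(T,P,tk(*q),1) for P,q in zip([(-50,70,12),(-50,-70,12),(50,70,12)],[(433,365),(549,529),(540,292)])],[400,-400,-.9])
E
python3 fit.py
```

```text
reader [619.826 -71.917   0.011]
[[0.1, -0.9], [-0.4, -0.8], [-0.6, -0.5], [-0.8, -0.1], [-0.7, 1.0], [-0.1, 1.2], [-1.8, -1.8], [-1.2, -0.4], [0.1, -1.0], [0.3, -3.1]]
long [ 505.952  378.002 -157.753]
[[0.2, -0.6], [-0.6, 0.1], [0.2, 0.5], [0.2, -0.1]]
short [404.794 299.614  -1.133]
[[0.8, -0.0], [0.3, -0.3], [-0.7, -0.2], [-0.4, 0.6]]
tray [464.531 330.509  -0.61 ]
[[0.6, -0.8], [-1.1, 0.4], [-0.0, 1.2], [0.3, -0.7]]
stylus [ 450.537 -394.522    0.   ]
[[0.4, -0.9], [-1.5, -0.5], [-1.0, -1.5], [-0.3, -0.8]]
spat [ 509.309 -355.959    0.   ]
[[-0.2, -0.7], [-0.5, 0.0], [-0.7, -0.2], [-0.2, -0.5]]
rackbase [ 489.079 -391.696   -0.989]
[[-0.9, 0.0], [0.2, 0.9], [0.6, -1.1]]
```

```bash
cat > go.py <<'E'
# go.py x y z yaw : turn first, then shift (tool axes, cm) from the present pose
from rig import r
import sys,numpy as np
x,y,z,w=map(float,sys.argv[1:5]); s=r.sense(); p=np.array(s["eef_pos"]); yaw=s["tcp_rot"][2]
d=np.array([x,y,z])-p; c,n=np.cos(w),np.sin(w)
t=np.array([c*d[0]+n*d[1], n*d[0]-c*d[1], -d[2]])/10
print("t",s["clock"],"pos",p.round(1),"rot",np.round(s["tcp_rot"],4),"F",np.round(s["contact_force"],1),"open",round(s["opening"],3))
print("rz",round((-(w-yaw)+np.pi)%(2*np.pi)-np.pi,4),"shift cm",t.round(2),"len",np.linalg.norm(t).round(2))
E
```

apply_moves(series="0 0 0 0 0 -0.11 -1;0 0 0 0 0 -0.11 -1;0 0 0 0 0 -0.11 -1;0 0 0 0 0 -0.11 -1;0 0 0 0 0 -0.11 -1;3.75 -1.48 0 0 0 0 -1;3.75 -1.48 0 0 0 0 -1;3.75 -1.48 0 0 0 0 -1;3.75 -1.48 0 0 0 0 -1;3.75 -1.48 0 0 0 0 -1", squeeze=40)

```text
clock: 0.93
eef_pos: [273.1, -392.0, 247.9]
tcp_rot: [-3.141, -0.0, 0.9]
contact_force: [1.3, -0.7, 1.0]
opening: 1.001
```

apply_moves(series="3.75 -1.48 0 0 0 0 -1;3.75 -1.48 0 0 0 0 -1;3.75 -1.48 0 0 0 0 -1;3.75 -1.48 0 0 0 0 -1;3.75 -1.48 0 0 0 0 -1;3.75 -1.48 0 0 0 0 -1;3.75 -1.48 0 0 0 0 -1;3.75 -1.48 0 0 0 0 -1;3.75 -1.48 0 0 0 0 -1;3.75 -1.48 0 0 0 0 -1")

```text
clock: 1.77
eef_pos: [390.0, -6.2, 248.4]
tcp_rot: [3.141, -0.0, 0.901]
contact_force: [1.1, -0.4, 0.7]
opening: 1.0
```

apply_moves(series="3.75 -1.48 0 0 0 0 -1;3.75 -1.48 0 0 0 0 -1;3.75 -1.48 0 0 0 0 -1;3.75 -1.48 0 0 0 0 -1;3.75 -1.48 0 0 0 0 -1;3.75 -1.48 0 0 0 0 -1;3.75 -1.48 0 0 0 0 -1;3.75 -1.48 0 0 0 0 -1;3.75 -1.48 0 0 0 0 -1;3.75 -1.48 0 0 0 0 -1")

```text
clock: 2.6
eef_pos: [506.9, 379.6, 247.8]
tcp_rot: [-3.141, 0.001, 0.901]
contact_force: [0.4, -0.7, 1.1]
opening: 0.995
```

```bash
python3 go.py 506 378 42 0.9
```

```text
t 2.6 pos [506.9 379.6 247.8] rot [-3.1414e+00  7.0000e-04  9.0110e-01] F [ 0.4 -0.7  1.1] open 0.995
rz 0.0011 shift cm [-0.18  0.03 20.58] len 20.58
```

apply_moves(series="-0.18 0.03 3.5 0 0 0 -1;0 0 3.5 0 0 0 -1;0 0 3.5 0 0 0 -1;0 0 3.5 0 0 0 -1;0 0 3 0 0 0 -1;0 0 2.2 0 0 0 -1;0 0 1.4 0 0 0 -1;0 0 0 0 0 0 1;0 0 0 0 0 0 1;0 0 0 0 0 0 1")

```text
clock: 3.43
eef_pos: [506.9, 376.7, 43.7]
tcp_rot: [3.141, -0.002, 0.901]
contact_force: [-2.2, 2.2, 3.5]
opening: 0.609
```

apply_moves(series="0 0 0 0 0 0 1;0 0 0 0 0 0 1;0 0 0 0 0 0 1;0 0 0 0 0 0 1;0 0 0 0 0 0 1;0 0 0 0 0 0 1;0 0 -0.5 0 0 0 1;0 0 -1 0 0 0 1;0 0 -1.5 0 0 0 1;0 0 0 0 0 0 1")

```text
clock: 4.27
eef_pos: [507.4, 377.1, 75.4]
tcp_rot: [3.141, -0.004, 0.901]
contact_force: [0.8, -0.8, -1.1]
opening: 0.576
```

```bash
python3 - <<'E'
from rig import r
from h import *
t=r.grab_frame("top"); s=r.grab_frame("scene"); cv2.imwrite("pics/t1.png",t); cv2.imwrite("pics/s1.png",s)
a=mosaic(t,[(150,170,110,110,3.5)],0)+mosaic(s,[(325,120,115,100,3.5)],0)
stack(a,800,390,[(0,0),(390,0)],"pics/m3.png")
E
python3 go.py 506 378 150 1.58
```

```text
t 4.3667 pos [506.5 376.4  73.2] rot [ 3.1411e+00 -1.8000e-03  9.0080e-01] F [ 0.3  1.3 -1.5] open 0.571
rz -0.6792 shift cm [ 0.16 -0.05 -7.68] len 7.68
```

View pics/m3.png

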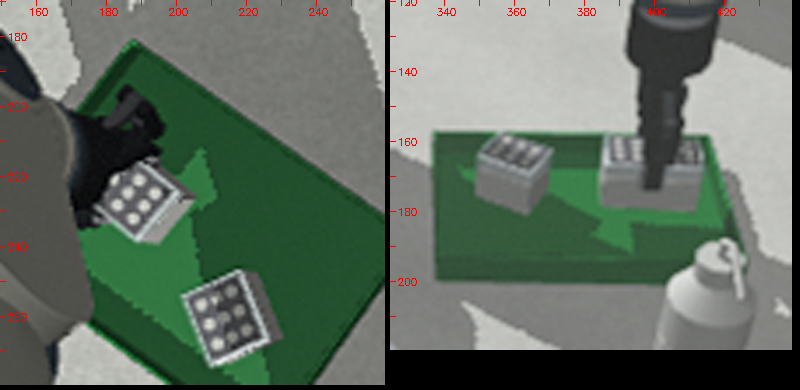

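The long box is held level between the fingers at top (190,220), and the lid corners look square. While lifting I'll measure the reader's yaw from its long edges.

apply_moves(series="0 0 -1.3 0 0 -0.113 1;0 0 -1.3 0 0 -0.113 1;0 0 -1.3 0 0 -0.113 1;0 0 -1.3 0 0 -0.113 1;0 0 -1.3 0 0 -0.113 1;0 0 -1.2 0 0 -0.113 1;0 0 0 0 0 0 1;0 0 0 0 0 0 1;0 0 0 0 0 0 1;0 0 0 0 0 0 1")

```text
clock: 5.2
eef_pos: [505.4, 375.6, 148.0]
tcp_rot: [-3.14, 0.001, 1.576]
contact_force: [-0.5, 0.1, -1.3]
opening: 0.581
```

```bash
python3 - <<'E'
from rig import r
from h import *
T=cam(r,"top"); g=cv2.cvtColor(cv2.imread("pics/top0.png"),6).astype(float)
def edge(v0,v1,us,z,sign):
    P=[]
    for u in us:
        d=np.diff(g[v0:v1,u])*sign; d=np.maximum(d,0); k=d.argmax(); w=d[max(k-1,0):k+2]; 
        v=v0+.5+ (np.arange(max(k-1,0),max(k-1,0)+len(w))*w).sum()/w.sum(); P.append(ray(T,u,v,z))
    P=np.array(P); c=np.polyfit(P[:,1],P[:,0],1); res=P[:,0]-np.polyval(c,P[:,1])
    print(v0,"yaw",-c[0],"x@y=-40",np.polyval(c,-40).round(1),"rms",res.std().round(2))
us=list(range(328,374))
edge(203,213,us,0,1); edge(199,206,us,40,-1); edge(205,209,us,40,-1); edge(154,164,us,40,-1);edge(154,164,us,40,1);edge(152,158,us,50,1)
print(g[150:166,350].astype(int), g[198:212,350].astype(int)); print(g[180,300:330].astype(int),g[180,370:404].astype(int),g[203,384:406].astype(int))
E
python3 go.py 506 -15 150 1.58
```

```text
203 yaw -0.0014831679335104622 x@y=-40 548.3 rms 0.16
199 yaw 0.004151217264656664 x@y=-40 557.2 rms 0.22
205 yaw 0.012652185879986991 x@y=-40 547.1 rms 0.26
154 yaw 0.0040754571658120605 x@y=-40 681.3 rms 0.23
154 yaw 0.0016805350490530055 x@y=-40 675.6 rms 0.19
152 yaw 0.0022692001087099784 x@y=-40 688.4 rms 0.24
[111 112 111 114 111 111 120 155 160 149 115  86 146 149 147 146] [149 149 149 149 152 143 100  94 113  79  61 178 179 178]
[113 114 111 114 118 115 114 113 106 101 100  75  58  93 140 132 131 133
 132 132 132 130 134 147 145 144 145 144 145 145] [149 149 150 152 151 115  44  86 178 182 105 133 192 188 185 136   9  23
  29  29  30  27  28  28  22  33 115 198 187 182 173 172 168 165] [183 184 184 184 183 184 184 184 184 183 184 184 185 185 184 185 181 172
 171 181 180 174]
t 5.2 pos [505.4 375.6 148. ] rot [-3.1400e+00  1.1000e-03  1.5762e+00] F [-0.5  0.1 -1.3] open 0.581
rz -0.0038 shift cm [-39.06  -0.3   -0.2 ] len 39.06
```

apply_moves(series="-3.96 0 0 0 0 0 1;-3.96 0 0 0 0 0 1;-3.96 0 0 0 0 0 1;-3.96 0 0 0 0 0 1;-3.96 0 0 0 0 0 1;-3.96 0 0 0 0 0 1;-3.96 0 0 0 0 0 1;-3.96 0 0 0 0 0 1;-3.96 0 0 0 0 0 1;-3.96 0 0 0 0 0 1")

```text
clock: 6.03
eef_pos: [508.5, -21.7, 148.7]
tcp_rot: [-3.141, -0.0, 1.577]
contact_force: [0.7, 0.6, -2.0]
opening: 0.575
```

apply_moves(series="0 3.36 1 0 0 0 1;0 3.36 1 0 0 0 1;0 3.36 1 0 0 0 1;0 3.36 1 0 0 0 1;0 0 0.8 0 0 0 1;0 0 0.8 0 0 0 1;0 0 0.6 0 0 0 1;0 0 0.3 0 0 0 1;0 0 0 0 0 0 1;0 0 0 0 0 0 1")

```text
clock: 6.87
eef_pos: [642.9, -18.8, 84.5]
tcp_rot: [-3.141, -0.0, 1.579]
contact_force: [-0.4, 0.3, -0.4]
opening: 0.579
```

```bash
python3 go.py 655.4 -3 78 1.575
```

```text
t 6.8667 pos [642.9 -18.8  84.5] rot [-3.1413 -0.      1.5786] F [-0.4  0.3 -0.4] open 0.579
rz 0.0036 shift cm [1.57 1.25 0.65] len 2.11
```

apply_moves(series="0 0 0.2 0 0 0.004 1;0 0 0.1 0 0 0 1;0 0 0.1 0 0 0 1;0 0 0.1 0 0 0 1;0 0 0 0 0 0 1;0 0 0 0 0 0 1;0 0 0 0 0 0 1;0 0 0 0 0 0 1;0 0 0 0 0 0 1;0 0 0 0 0 0 1")

```text
clock: 7.7
eef_pos: [643.8, -18.9, 80.0]
tcp_rot: [3.141, -0.0, 1.575]
contact_force: [-2.5, -0.1, 4.7]
opening: 0.578
```

apply_moves(series="0 0 0.1 0 0 0 1;0 0 0 0 0 0 1;0 0 0 0 0 0 1;0 0 0.1 0 0 0 1;0 0 0 0 0 0 1;0 0 0 0 0 0 1;0 0 0 0 0 0 1;0 0 0 0 0 0 1;0 0 0 0 0 0 1;0 0 0 0 0 0 1")

```text
clock: 8.53
eef_pos: [643.7, -18.9, 79.9]
tcp_rot: [3.141, 0.0, 1.575]
contact_force: [-9.7, -0.6, 24.7]
opening: 0.577
```

apply_moves(series="0 0 -0.17 0 0 0 1;0 0.3 0 0 0 0 1;0 0.3 0 0 0 0 1;0 0.2 0 0 0 0 1;0.3 0 0 0 0 0 1;0.3 0 0 0 0 0 1;0.3 0 0 0 0 0 1;0.2 0 0 0 0 0 1;0 0 0 0 0 0 1;0 0 0 0 0 0 1")

```text
clock: 9.37
eef_pos: [653.1, -8.1, 80.1]
tcp_rot: [3.139, 0.001, 1.575]
contact_force: [0.6, -2.0, 7.3]
opening: 0.576
```

apply_moves(series="0 0.1 0 0 0 0 1;0 0.1 0 0 0 0 1;0 0.1 0 0 0 0 1;0 0 0 0 0 0 1;0 0 0 0 0 0 1;0 0 0 0 0 0 1;0 0 0 0 0 0 1;0 0 0 0 0 0 1;0 0 0 0 0 0 1;0 0 0 0 0 0 1")

```text
clock: 10.2
eef_pos: [654.0, -8.0, 80.0]
tcp_rot: [-3.14, 0.0, 1.575]
contact_force: [-8.1, -2.2, 14.8]
opening: 0.577
```

apply_moves(series="0.2 0 0 0 0 0 1;0.1 0 0 0 0 0 1;0.1 0 0 0 0 0 1;0 0 0 0 0 0 1;0 0 0 0 0 0 1;0 0 0 0 0 0 1;0 0 0 0 0 0 1;0 0 0 0 0 0 1;0 0 0 0 0 0 1;0 0 0 0 0 0 1")

```text
clock: 11.03
eef_pos: [655.7, -4.4, 80.0]
tcp_rot: [3.14, 0.001, 1.575]
contact_force: [-0.5, -2.3, 8.4]
opening: 0.578
```

apply_moves(series="0.1 0.1 0 0 0 0 1;0.1 0 0 0 0 0 1;0 0 0 0 0 0 1;0 0 0 0 0 0 1;0 0 0 0 0 0 1;0 0 0 0 0 0 1;0 0 0 0 0 0 1;0 0 0 0 0 0 1;0 0 0 0 0 0 1;0 0 0 0 0 0 1")

```text
clock: 11.87
eef_pos: [656.0, -4.0, 80.1]
tcp_rot: [3.141, 0.003, 1.576]
contact_force: [-4.9, -12.0, 11.5]
opening: 0.579
```

apply_moves(series="0 0.1 0 0 0 0 1;0 0.1 0 0 0 0 1;0 0 0 0 0 0 1;0 0 0 0 0 0 1;0 0 0 0 0 0 1;0 0 0 0 0 0 1;0 0 0 0 0 0 1;0 0 0 0 0 0 1;0 0 0 0 0 0 1;0 0 0 0 0 0 1")

```text
clock: 12.7
eef_pos: [656.3, -4.0, 80.1]
tcp_rot: [-3.139, 0.003, 1.576]
contact_force: [-10.8, -11.6, 17.6]
opening: 0.576
```

apply_moves(series="0.1 0 0 0 0 0 1;0 0 0 0 0 0 1;0 0 0 0 0 0 1;0 0 0 0 0 0 1;0 0 0 0 0 0 1;0 0 0 0 0 0 1;0 0 0 0 0 0 1;0 0 0 0 0 0 1;0 0 0 0 0 0 1;0 0 0 0 0 0 1")

```text
clock: 13.53
eef_pos: [656.3, -3.9, 80.1]
tcp_rot: [-3.139, 0.004, 1.577]
contact_force: [-11.2, -16.7, 17.6]
opening: 0.576
```

```bash
python3 - <<'E'
from rig import r
from h import *
t=r.grab_frame("top"); s=r.grab_frame("scene"); cv2.imwrite("pics/t2.png",t); cv2.imwrite("pics/s2.png",s)
a=mosaic(t,[(300,145,110,75,3.6)],0)+mosaic(s,[(240,190,118,105,3.4)],0)
stack(a,800,360,[(0,0),(398,0)],"pics/m4.png")
E
python3 go.py 655.4 -3 78 1.575
```

```text
t 13.6333 pos [656.3  -3.9  80.1] rot [-3.1388  0.0044  1.5766] F [-10.4 -16.3  18.1] open 0.579
rz 0.0016 shift cm [ 0.09 -0.09  0.21] len 0.25
```

View pics/m4.png

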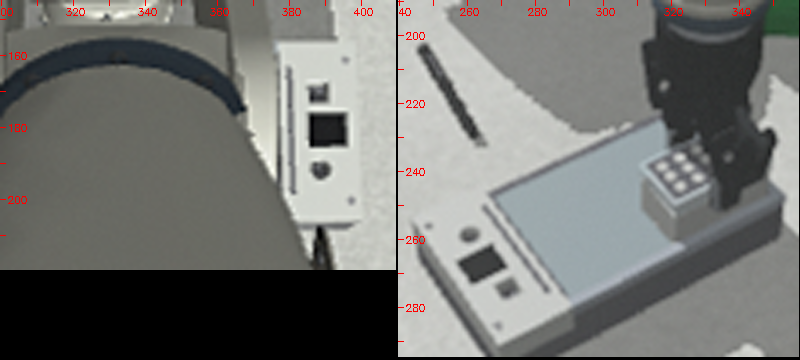

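The scene view shows the long box in the corner at (330,240) with the finger above the fence, and both pushes gave firm contact. Now I'll release it and go for the short box.

apply_moves(series="0 0 0 0 0 0 0.2;0 0 0 0 0 0 -0.2;0 0 0 0 0 0 -0.6;0 0 0 0 0 0 -0.8;0 0 0 0 0 0 -0.8;0 0 -0.5 0 0 0 -0.8;0 0 -2 0 0 0 -0.8;0 0 -3 0 0 0 -0.8;0 0 -3 0 0 0 -0.8;0 0 0 0 0 0 -0.8")

```text
clock: 14.47
eef_pos: [661.0, -0.5, 170.3]
tcp_rot: [3.133, -0.0, 1.575]
contact_force: [1.9, 0.6, 0.6]
opening: 0.904
```

```bash
python3 go.py 404.8 299.6 150 0.44
```

```text
t 14.4667 pos [ 6.610e+02 -5.000e-01  1.703e+02] rot [ 3.1328 -0.      1.5751] F [1.9 0.6 0.6] open 0.904
rz 1.1351 shift cm [-10.39 -38.07   2.03] len 39.51
```

apply_moves(series="0 0 0 0 0 0.1135 -0.8;0 0 0 0 0 0.1135 -0.8;0 0 0 0 0 0.1135 -0.8;0 0 0 0 0 0.1135 -0.8;0 0 0 0 0 0.1135 -0.8;0 0 0 0 0 0.1135 -0.8;0 0 0 0 0 0.1135 -0.8;0 0 0 0 0 0.1135 -0.8;0 0 0 0 0 0.1135 -0.8;0 0 0 0 0 0.1135 -0.8")

```text
clock: 15.3
eef_pos: [657.6, -0.5, 163.9]
tcp_rot: [-3.142, -0.0, 0.435]
contact_force: [-0.0, -0.0, 1.0]
opening: 0.9
```

apply_moves(series="-1.04 -3.8 0.2 0 0 0 -0.8;-1.04 -3.8 0.2 0 0 0 -0.8;-1.04 -3.8 0.2 0 0 0 -0.8;-1.04 -3.8 0.2 0 0 0 -0.8;-1.04 -3.8 0.2 0 0 0 -0.8;-1.04 -3.8 0.2 0 0 0 -0.8;-1.04 -3.8 0.2 0 0 0 -0.8;-1.04 -3.8 0.2 0 0 0 -0.8;-1.04 -3.8 0.2 0 0 0 -0.8;-1.04 -3.8 0.2 0 0 0 -0.8")

```text
clock: 16.13
eef_pos: [400.3, 300.2, 144.1]
tcp_rot: [-3.141, -0.001, 0.44]
contact_force: [1.2, 0.4, 0.2]
opening: 0.901
```

```bash
python3 - <<'E'
from rig import r
from h import *
t=r.grab_frame("top"); s=r.grab_frame("scene"); cv2.imwrite("pics/t3.png",t); cv2.imwrite("pics/s3.png",s)
a=mosaic(t,[(300,145,110,75,3.6)],0)+mosaic(s,[(240,190,118,105,3.4)],0)
stack(a,800,360,[(0,0),(398,0)],"pics/m5.png")
E
python3 go.py 404.8 299.6 43 0.44
```

```text
t 16.2333 pos [398.2 302.1 143.8] rot [-3.1405e+00  8.0000e-04  4.4430e-01] F [ 0.4  0.6 -0.1] open 0.898
rz 0.0043 shift cm [ 0.49  0.51 10.08] len 10.1
```

View pics/m5.png

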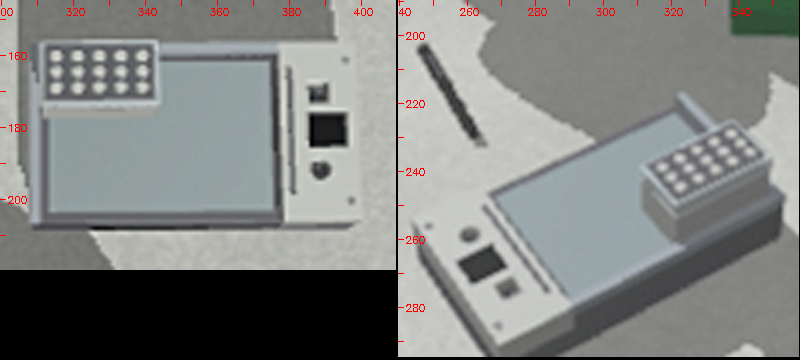

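The long box sits in the corner: top view lid (311–344, 156–173), parallel to the fences. Now the short box.

apply_moves(series="0.49 0.51 2 0 0 0.004 -0.8;0 0 2.5 0 0 0 -0.8;0 0 2.5 0 0 0 -0.8;0 0 2 0 0 0 -0.8;0 0 1.1 0 0 0 -0.8;0 0 0 0 0 0 -0.8;0 0 0 0 0 0 1;0 0 0 0 0 0 1;0 0 0 0 0 0 1;0 0 0 0 0 0 1")

```text
clock: 17.07
eef_pos: [409.2, 296.8, 44.3]
tcp_rot: [-3.141, -0.002, 0.436]
contact_force: [-0.3, -0.6, 4.7]
opening: 0.58
```

apply_moves(series="0 0 0 0 0 0 1;0 0 0 0 0 0 1;0 0 0 0 0 0 1;0 0 0 0 0 0 1;0 0 0 0 0 0 1;0 0 -0.5 0 0 0 1;0 0 -2 0 0 0 1;0 0 -3 0 0 0 1;0 0 -3 0 0 0 1;0 0 -2 0 0 0 1")

```text
clock: 17.9
eef_pos: [408.7, 296.6, 150.9]
tcp_rot: [-3.141, -0.002, 0.436]
contact_force: [0.2, -0.7, -0.9]
opening: 0.577
```

apply_moves(series="0 0 0 0 0 -0.1135 1;0 0 0 0 0 -0.1135 1;0 0 0 0 0 -0.1135 1;0 0 0 0 0 -0.1135 1;0 0 0 0 0 -0.1135 1;0 0 0 0 0 -0.1135 1;0 0 0 0 0 -0.1135 1;0 0 0 0 0 -0.1135 1;0 0 0 0 0 -0.1135 1;0 0 0 0 0 -0.1135 1")

```text
clock: 18.73
eef_pos: [408.1, 296.1, 148.5]
tcp_rot: [3.141, -0.0, 1.576]
contact_force: [0.3, -0.8, -0.9]
opening: 0.574
```

```bash
python3 go.py 560 -95 148 1.575; python3 - <<'E'
import cv2,numpy as np
from rig import r
from h import *
# check long box lid corners vs fence in t3: expected lid corners projected
T=cam(r,"top")
for X,Y in((631.3,41),(681.3,41),(681.3,-49),(631.3,-49)): print(proj(T,[X-.5,Y,90]).round(1))
E
```

```text
t 18.7333 pos [408.1 296.1 148.5] rot [ 3.1414e+00 -2.0000e-04  1.5765e+00] F [ 0.3 -0.8 -0.9] open 0.574
rz 0.0015 shift cm [-39.18  15.02   0.05] len 41.96
[[310.9 173.4]]
[[310.9 155.2]]
[[344.4 155. ]]
[[344.7 173.2]]
```

apply_moves(series="-3.23 1.95 0 0 0 0.0015 1;-3.23 1.95 0 0 0 0 1;-3.23 1.95 0 0 0 0 1;-3.23 1.95 0 0 0 0 1;-3.23 1.95 0 0 0 0 1;-3.23 1.95 0 0 0 0 1;-3.23 1.95 0 0 0 0 1;-3.23 1.95 0 0 0 0 1;-3.23 1.95 0 0 0 0 1;-3.23 1.95 0 0 0 0 1")

```text
clock: 19.57
eef_pos: [603.4, -28.9, 148.6]
tcp_rot: [3.141, -0.0, 1.569]
contact_force: [1.6, -0.2, -1.0]
opening: 0.576
```

apply_moves(series="-3.23 1.95 0 0 0 0 1;-3.23 1.95 0 0 0 0 1;0 0 1 0 0 0 1;0 0 1.5 0 0 0 1;0 0 1.5 0 0 0 1;0 0 1.2 0 0 0 1;0 0 0.6 0 0 0 1;0 0 0.4 0 0 0 1;0 0 0 0 0 0 1;0 0 0 0 0 0 1")

```text
clock: 20.4
eef_pos: [642.0, -91.4, 86.4]
tcp_rot: [3.141, 0.0, 1.57]
contact_force: [0.8, -0.6, -1.6]
opening: 0.577
```

```bash
python3 go.py 656.3 -77 80 1.575
```

```text
t 20.4 pos [642.  -91.4  86.4] rot [3.1412e+00 1.0000e-04 1.5697e+00] F [ 0.8 -0.6 -1.6] open 0.577
rz -0.0053 shift cm [1.44 1.44 0.64] len 2.13
```

apply_moves(series="0 0 0.2 0 0 -0.005 1;0 0 0.2 0 0 0 1;0 0 0.1 0 0 0 1;0 0 0 0 0 0 1;0 0 0.05 0 0 0 1;0 0 0 0 0 0 1;0 0 0 0 0 0 1;0 0 0 0 0 0 1;0 0 0 0 0 0 1;0 0 0 0 0 0 1")

```text
clock: 21.23
eef_pos: [641.7, -91.7, 80.5]
tcp_rot: [3.142, -0.0, 1.574]
contact_force: [-0.8, -0.1, -0.7]
opening: 0.58
```

apply_moves(series="0 0 0.05 0 0 0 1;0 0 0 0 0 0 1;0 0 0 0 0 0 1;0 0 0 0 0 0 1;0 0 0 0 0 0 1;0 0 0 0 0 0 1;0 0 0 0 0 0 1;0 0 0 0 0 0 1;0 0 0 0 0 0 1;0 0 0 0 0 0 1")

```text
clock: 22.07
eef_pos: [641.8, -91.8, 80.3]
tcp_rot: [3.141, 0.0, 1.574]
contact_force: [-2.3, -0.5, 5.0]
opening: 0.574
```

Light contact with the bed. Next, the slide towards the far fence and the long box.

apply_moves(series="0 0.3 0 0 0 0 1;0 0.3 0 0 0 0 1;0 0.3 0 0 0 0 1;0 0.3 0 0 0 0 1;0 0.15 0 0 0 0 1;0.3 0 0 0 0 0 1;0.3 0 0 0 0 0 1;0.3 0 0 0 0 0 1;0.2 0 0 0 0 0 1;0 0 0 0 0 0 1")

```text
clock: 22.9
eef_pos: [655.7, -80.2, 80.4]
tcp_rot: [3.14, 0.0, 1.575]
contact_force: [0.5, -0.6, 6.0]
opening: 0.582
```

apply_moves(series="0.1 0.1 0 0 0 0 1;0.1 0 0 0 0 0 1;0 0 0 0 0 0 1;0 0 0 0 0 0 1;0 0 0 0 0 0 1;0 0 0 0 0 0 1;0 0 0 0 0 0 1;0 0 0 0 0 0 1;0 0 0 0 0 0 1;0 0 0 0 0 0 1")

```text
clock: 23.73
eef_pos: [656.4, -78.6, 80.3]
tcp_rot: [3.141, 0.0, 1.574]
contact_force: [-0.7, -2.0, 6.1]
opening: 0.577
```

apply_moves(series="0.1 0.1 0 0 0 0 1;0.1 0 0 0 0 0 1;0 0 0 0 0 0 1;0 0 0 0 0 0 1;0 0 0 0 0 0 1;0 0 0 0 0 0 1;0 0 0 0 0 0 1;0 0 0 0 0 0 1;0 0 0 0 0 0 1;0 0 0 0 0 0 1")

```text
clock: 24.57
eef_pos: [657.4, -76.6, 80.3]
tcp_rot: [3.141, 0.0, 1.574]
contact_force: [0.3, -3.4, 6.4]
opening: 0.579
```

apply_moves(series="0.1 0.1 0 0 0 0 1;0 0 0 0 0 0 1;0 0 0 0 0 0 1;0 0 0 0 0 0 1;0 0 0 0 0 0 1;0 0 0 0 0 0 1;0 0 0 0 0 0 1;0 0 0 0 0 0 1;0 0 0 0 0 0 1;0 0 0 0 0 0 1")

```text
clock: 25.4
eef_pos: [657.6, -76.4, 80.3]
tcp_rot: [-3.141, 0.001, 1.574]
contact_force: [-3.8, -7.3, 9.4]
opening: 0.581
```

apply_moves(series="0.1 0.1 0 0 0 0 1;0 0 0 0 0 0 1;0 0 0 0 0 0 1;0 0 0 0 0 0 1;0 0 0 0 0 0 1;0 0 0 0 0 0 1;0 0 0 0 0 0 1;0 0 0 0 0 0 1;0 0 0 0 0 0 1;0 0 0 0 0 0 1")

```text
clock: 26.23
eef_pos: [657.7, -76.4, 80.4]
tcp_rot: [-3.139, 0.002, 1.574]
contact_force: [-8.3, -12.3, 11.7]
opening: 0.574
```

apply_moves(series="0.1 0.05 0 0 0 0 1;0 0 0 0 0 0 1;0 0 0 0 0 0 1;0 0 0 0 0 0 1;0 0 0 0 0 0 1;0 0 0 0 0 0 0.2;0 0 0 0 0 0 -0.2;0 0 0 0 0 0 -0.6;0 0 0 0 0 0 -0.8;0 0 0 0 0 0 -0.8")

```text
clock: 27.07
eef_pos: [659.6, -73.1, 79.6]
tcp_rot: [-3.141, -0.0, 1.575]
contact_force: [0.4, 0.1, 0.3]
opening: 0.899
```

apply_moves(series="0 0 0 0 0 0 -0.8;0 0 -0.5 0 0 0 -0.8;0 0 -2 0 0 0 -0.8;0 0 -3 0 0 0 -0.8;0 0 -3 0 0 0 -0.8;0 0 -2 0 0 0 -0.8;0 -4 0 0 0 0 1;0 -4 0 0 0 0 1;0 -4 0 0 0 0 1;0 -4 0 0 0 0 1")

```text
clock: 27.9
eef_pos: [497.9, -73.9, 185.2]
tcp_rot: [3.141, 0.0, 1.575]
contact_force: [-0.2, -0.6, 0.5]
opening: 0.335
```

apply_moves(series="0 -4 0 0 0 0 1;0 -4 0 0 0 0 1;0 -4 0 0 0 0 1;0 -4 0 0 0 0 1;0 0 0 0 0 0 1;0 0 0 0 0 0 1;0 0 0 0 0 0 1;0 0 0 0 0 0 1;0 0 0 0 0 0 1;0 0 0 0 0 0 1")

```text
clock: 28.73
eef_pos: [340.5, -74.8, 185.0]
tcp_rot: [-3.142, -0.0, 1.575]
contact_force: [-0.0, 1.4, -0.8]
opening: 0.003
```

```bash
python3 - <<'E'
from rig import r
from h import *
t=r.grab_frame("top"); s=r.grab_frame("scene"); cv2.imwrite("pics/t4.png",t); cv2.imwrite("pics/s4.png",s)
a=mosaic(t,[(300,145,110,75,3.6)],0)+mosaic(s,[(240,190,118,105,3.4)],0)
stack(a,800,360,[(0,0),(398,0)],"pics/m6.png")
E
python3 go.py 600 -40 78 1.575
```

```text
t 28.8333 pos [340.1 -74.7 184.8] rot [-3.1411e+00 -2.0000e-04  1.5746e+00] F [ 0.6 -1.2  0. ] open -0.0
rz -0.0004 shift cm [ 3.36 26.   10.68] len 28.31
```

View pics/m6.png

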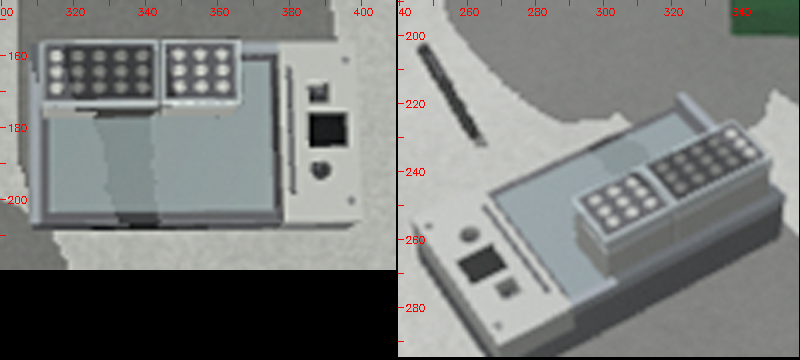

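Both boxes are in line, with the lids at (311–344) and (345–366) and no visible gap. I'll check the alignment at sub-pixel level.

```bash
python3 - <<'E'
from rig import r
from h import *
T=cam(r,"top")
for f in("pics/t3.png","pics/t4.png"):
    g=cv2.cvtColor(cv2.imread(f),6).astype(float)
    print(f)
    for us in((316,341),(347,363)):
      if f[6]=="3" and us[0]==347: continue
      for v0,v1,sg in((168,178,1),(152,160,1),(154,164,-1)):
        P=[]
        for u in range(*us):
            d=np.maximum(np.diff(g[v0:v1,u])*sg,0); k=d.argmax(); i=np.arange(max(k-1,0),min(k+2,len(d))); v=v0+.5+(i*d[i]).sum()/d[i].sum(); P.append(ray(T,u,v,90)[:2])
        P=np.array(P); c=np.polyfit(P[:,1]-P[:,1].mean(),P[:,0],1); print(us,v0,sg,"x",c[1].round(2),"slope",(-c[0]).round(4))
    print(g[162:178:1,330].astype(int),g[162:178,355].astype(int)); print(g[172,305:372].astype(int)); print(g[150:162,330].astype(int),g[150:162,355].astype(int))
E
```

```text
pics/t3.png
(316, 341) 168 1 x 633.55 slope 0.0096
(316, 341) 152 1 x 676.27 slope -0.0054
(316, 341) 154 -1 x 669.23 slope -0.0433
[ 95  95  93  92  95  96  93  91  95  92 130 190 172 145 160 159] [155 159 156 155 155 156 155 156 155 156 155 156 155 155 155 155]
[113 118 122 150 168 165 156 128 106 107 107 109 110 109 110 107 102 102
 104 105 106 103 103 111 132 130 130 129 132 132 134 134 133 132 132 131
 133 137 167 175 152 154 156 155 154 155 155 156 155 155 155 156 155 157
 156 157 157 157 157 157 157 156 157 157 157 157 156]
[120 123 125 122 119 113 189 127  95  91  89  92] [118 120 121 122 122 119 125 167 170 160 112  90]
pics/t4.png
(316, 341) 168 1 x 633.67 slope 0.0096
(316, 341) 152 1 x 679.26 slope 0.0228
(316, 341) 154 -1 x 675.3 slope 0.0419
(347, 363) 168 1 x 633.9 slope -0.0068
(347, 363) 152 1 x 677.12 slope -0.1313
(347, 363) 154 -1 x 675.33 slope -0.0071
[ 61  61  59  59  61  63  61  59  59  56 107 193 163  71  61  76] [104 194 203 208 107 145 197 207 140  90 153 198 178 158 156 153]
[111 116 119 145 165 162 151 126 103 104 104 104 106 107 105  95  68  69
  71  71  69  79 106 104 106 107 113 112 112 112 112 114 114 113 113 112
 110 121 144 129 171 139 140 141 143 150 151 152 153 152 153 152 154 155
 151 135 136 136 136 133 146 180 154 154 153 153 154]
[117 121 121 119 116 110 187 106  59  57  59  59] [117 117 118 119 120 103 169 102 132 197 205 176]
```

Image alignment of the two boxes is within 0.3 mm. The 1.3 mm difference between the two TCP x readings leaves a doubt about the long box, so I'll nudge the boxes gently with the closed fingertips, along y and then x.

apply_moves(series="-0.94 3.95 0 0 0 0 1;-0.94 3.95 0 0 0 0 1;-0.94 3.95 0 0 0 0 1;-0.94 3.95 0 0 0 0 1;-0.94 3.95 0 0 0 0 1;-0.94 3.95 0 0 0 0 1;-0.94 3.95 0 0 0 0 1;-0.94 3.95 0 0 0 0 1;0 0 3 0 0 0 1;0 0 3 0 0 0 1")

```text
clock: 29.67
eef_pos: [659.9, -149.7, 125.2]
tcp_rot: [3.137, 0.001, 1.574]
contact_force: [-0.6, -0.3, -0.6]
opening: 0.004
```

apply_moves(series="0 0 2.6 0 0 0 1;0 0 1.8 0 0 0 1;0.8 0 0 0 0 0 1;0.8 0 0 0 0 0 1;0.7 0 0 0 0 0 1;0.3 0 0 0 0 0 1;0 0 0 0 0 0 1;0 0 0 0 0 0 1;0 0 0 0 0 0 1;0 0 0 0 0 0 1")

```text
clock: 30.5
eef_pos: [656.1, -123.1, 81.6]
tcp_rot: [3.141, 0.0, 1.574]
contact_force: [-0.7, 0.4, -0.2]
opening: 0.001
```

apply_moves(series="0.1 0 0 0 0 0 1;0.1 0 0 0 0 0 1;0.1 0 0 0 0 0 1;0.1 0 0 0 0 0 1;0.1 0 0 0 0 0 1;0 0 0 0 0 0 1;0 0 0 0 0 0 1;0 0 0 0 0 0 1;0 0 0 0 0 0 1;0 0 0 0 0 0 1")

```text
clock: 31.33
eef_pos: [655.8, -117.9, 81.0]
tcp_rot: [-3.142, 0.0, 1.574]
contact_force: [-0.3, 0.4, -0.3]
opening: 0.0
```

apply_moves(series="0.1 0 0 0 0 0 1;0.1 0 0 0 0 0 1;0.1 0 0 0 0 0 1;0.1 0 0 0 0 0 1;0 0 0 0 0 0 1;0 0 0 0 0 0 1;0 0 0 0 0 0 1;0 0 0 0 0 0 1;0 0 0 0 0 0 1;0 0 0 0 0 0 1")

```text
clock: 32.17
eef_pos: [655.9, -117.2, 81.5]
tcp_rot: [3.141, 0.004, 1.575]
contact_force: [-2.2, -16.9, 2.5]
opening: -0.003
```

apply_moves(series="-1 0 0 0 0 0 1;-1.5 0 0 0 0 0 1;0 -3.3 0 0 0 0 1;0 -3.3 0 0 0 0 1;3.2 0 0 0 0 0 1;3.2 0 0 0 0 0 1;3.2 0 0 0 0 0 1;3.2 0 0 0 0 0 1;0.5 1.2 0 0 0 0 1;0 0.8 0 0 0 0 1")

```text
clock: 33.0
eef_pos: [610.1, -4.4, 81.2]
tcp_rot: [3.141, -0.0, 1.577]
contact_force: [0.3, -1.4, 0.4]
opening: 0.0
```

apply_moves(series="0 0.3 0 0 0 0 1;0 0.2 0 0 0 0 1;0 0.2 0 0 0 0 1;0 0.1 0 0 0 0 1;0 0.1 0 0 0 0 1;0 0 0 0 0 0 1;0 0 0 0 0 0 1;0 0 0 0 0 0 1;0 0 0 0 0 0 1;0 0 0 0 0 0 1")

```text
clock: 33.83
eef_pos: [618.2, -6.0, 81.0]
tcp_rot: [-3.141, 0.0, 1.574]
contact_force: [-1.1, -0.4, 0.0]
opening: 0.001
```

apply_moves(series="0 0.1 0 0 0 0 1;0 0.1 0 0 0 0 1;0 0.1 0 0 0 0 1;0 0.1 0 0 0 0 1;0 0 0 0 0 0 1;0 0 0 0 0 0 1;0 0 0 0 0 0 1;0 0 0 0 0 0 1;0 0 0 0 0 0 1;0 0 0 0 0 0 1")

```text
clock: 34.67
eef_pos: [619.0, -5.9, 80.7]
tcp_rot: [-3.135, -0.0, 1.574]
contact_force: [-14.1, -0.5, 10.2]
opening: 0.003
```

apply_moves(series="0 -1.5 0 0 0 0 1;0 -3 -1 0 0 0 0.2;0 0 -3.3 0 0 0.1105 -0.2;0 0 -3.3 0 0 0.1105 -0.2;0 0 -3.3 0 0 0.1105 -0.2;0 0 -3.3 0 0 0.1105 -0.2;0 0 0 0 0 0.1105 -0.2;0 0 0 0 0 0.1105 -0.2;0 0 0 0 0 0.1105 -0.2;0 0 0 0 0 0.1105 -0.2")

```text
clock: 35.5
eef_pos: [577.8, -6.0, 223.5]
tcp_rot: [3.141, -0.001, 0.685]
contact_force: [-0.1, -0.6, 0.2]
opening: 0.6
```

```bash
python3 go.py 450.5 -394.5 222 0.58
```

```text
t 35.5 pos [577.8  -6.  223.5] rot [ 3.1409e+00 -1.1000e-03  6.8490e-01] F [-0.1 -0.6  0.2] open 0.6
rz 0.1049 shift cm [-31.94  25.52   0.15] len 40.88
```

apply_moves(series="0 0 0 0 0 0.105 -0.2;-3 2.4 0 0 0 0 -0.2;-3 2.4 0 0 0 0 -0.2;-3 2.4 0 0 0 0 -0.2;-3 2.4 0 0 0 0 -0.2;-3 2.4 0 0 0 0 -0.2;-3 2.4 0 0 0 0 -0.2;-3 2.4 0 0 0 0 -0.2;-3 2.4 0 0 0 0 -0.2;-3 2.4 0 0 0 0 -0.2")

```text
clock: 36.33
eef_pos: [471.1, -337.1, 223.3]
tcp_rot: [3.141, -0.001, 0.585]
contact_force: [0.4, -0.8, 0.2]
opening: 0.6
```

apply_moves(series="-3 2.4 0 0 0 0 -0.2;-1.9 1.5 0 0 0 0 -0.2;0 0 0 0 0 0 -0.2;0 0 0 0 0 0 -0.2;0 0 0 0 0 0 -0.2;0 0 0 0 0 0 -0.2;0 0 0 0 0 0 -0.2;0 0 0 0 0 0 -0.2;0 0 0 0 0 0 -0.2;0 0 0 0 0 0 -0.2")

```text
clock: 37.17
eef_pos: [452.7, -394.4, 223.1]
tcp_rot: [3.141, -0.0, 0.586]
contact_force: [-0.4, 0.1, 0.6]
opening: 0.599
```

```bash
python3 go.py 450.5 -394.5 153 0.58;  python3 - <<'E'
from rig import r
from h import *
t=r.grab_frame("top"); s=r.grab_frame("scene"); cv2.imwrite("pics/t5.png",t); cv2.imwrite("pics/s5.png",s)
p=np.array(r.sense()["eef_pos"]); 
for n in("top","scene"): print(n,proj(cam(r,n),p+[0,0,-17]).round(1),proj(cam(r,n),[450.5,-394.5,180]).round(1))
a=mosaic(t,[(430,185,85,85,4.5)],0)+mosaic(s,[(110,170,100,130,3.6)],0)
stack(a,800,470,[(0,0),(400,0)],"pics/m7.png")
E
```

```text
t 37.1667 pos [ 452.7 -394.4  223.1] rot [ 3.1415 -0.      0.5861] F [-0.4  0.1  0.6] open 0.599
rz 0.0061 shift cm [-0.19 -0.12  7.01] len 7.01
top [[500.9 237.1]] [[495.6 238.6]]
scene [[137.6 216. ]] [[140.8 223.7]]
```

View pics/m7.png

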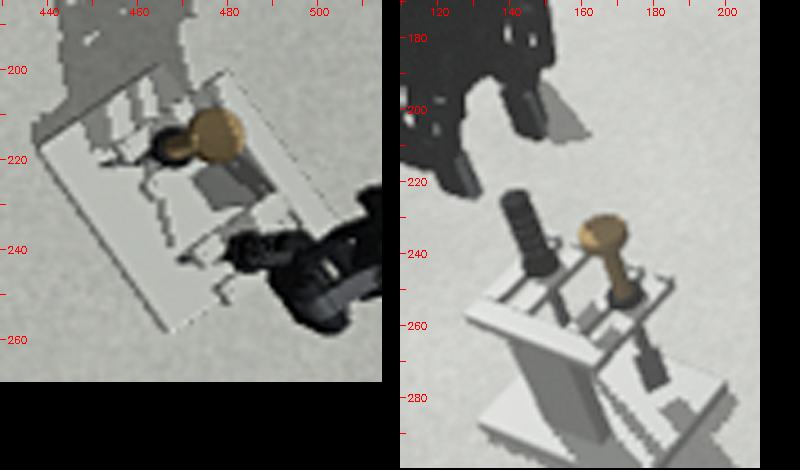

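The fingers straddle the stylus handle: tips at scene (130,223) and (146,207), handle top at (141.5,224) on the extrapolated axis. Next: descend, grip, lift 15 mm and draw out to the rack's -x.

apply_moves(series="-0.19 -0.12 0.5 0 0 0.006 -0.2;0 0 1.5 0 0 0 -0.2;0 0 2 0 0 0 -0.2;0 0 1.5 0 0 0 -0.2;0 0 1 0 0 0 -0.2;0 0 0.5 0 0 0 -0.2;0 0 0 0 0 0 -0.2;0 0 0 0 0 0 1;0 0 0 0 0 0 1;0 0 0 0 0 0 1", squeeze=50)

```text
clock: 38.1
eef_pos: [450.7, -395.4, 154.0]
tcp_rot: [3.14, -0.0, 0.579]
contact_force: [-0.1, -0.5, 4.5]
opening: 0.198
```

apply_moves(series="0 0 0 0 0 0 1;0 0 0 0 0 0 1;0 0 0 0 0 0 1;0 0 0 0 0 0 1;0 0 0 0 0 0 1;0 0 0 0 0 0 1;0 0 -0.4 0 0 0 1;0 0 -0.6 0 0 0 1;0 0 -0.5 0 0 0 1;0 0 0 0 0 0 1")

```text
clock: 38.93
eef_pos: [450.7, -395.4, 169.3]
tcp_rot: [3.14, -0.001, 0.579]
contact_force: [-0.6, -0.4, -1.1]
opening: 0.194
```

```bash
python3 go.py 450.5 -394.5 153 0.58
```

```text
t 38.9333 pos [ 450.7 -395.4  169.3] rot [ 3.1399e+00 -5.0000e-04  5.7930e-01] F [-0.6 -0.4 -1.1] open 0.194
rz -0.0007 shift cm [ 0.03 -0.08  1.63] len 1.63
```

apply_moves(series="0 -1 0 0 0 0 1;0 -2 0 0 0 0 1;0 -2.5 0 0 0 0 1;0 -2.5 0 0 0 0 1;0 0 -2 0 0 0 1;0 0 -2 0 0 0 1;0 0 -2 0 0 0 1;0 0 0 0 0 0 1;0 0 0 0 0 0 1;0 0 0 0 0 0 1")

```text
clock: 39.77
eef_pos: [405.7, -327.4, 227.2]
tcp_rot: [-3.141, 0.0, 0.579]
contact_force: [0.1, -0.1, -1.3]
opening: 0.194
```

```bash
python3 go.py 589.5 -171.5 200 0.58; python3 - <<'E'
from rig import r
from h import *
T,S=cam(r,"top"),cam(r,"scene")
print(ray(T,388.6,191.6,46),ray(S,240+70/3.3-.5,212+155/3.3-.5,46))
E
```

```text
t 39.7667 pos [ 405.7 -327.4  227.2] rot [-3.1406e+00  3.0000e-04  5.7930e-01] F [ 0.1 -0.1 -1.3] open 0.194
rz -0.0007 shift cm [23.92 -2.96  2.72] len 24.25
[ 588.29791391 -171.89509042   46.        ] [ 588.82443488 -169.11053311   46.        ]
```

apply_moves(series="3 -0.38 0 0 0 0 1;3 -0.38 0 0 0 0 1;3 -0.38 0 0 0 0 1;3 -0.38 0 0 0 0 1;3 -0.38 0 0 0 0 1;3 -0.38 0 0 0 0 1;3 -0.38 0 0 0 0 1;2.9 -0.38 1 0 0 0 1;0 0 1.7 0 0 0 1;0 0 0 0 0 0 1")

```text
clock: 40.6
eef_pos: [588.2, -169.8, 196.4]
tcp_rot: [-3.136, 0.004, 0.581]
contact_force: [-1.3, 0.1, -1.2]
opening: 0.196
```

```bash
python3 go.py 589 -171 193.7 0.58; python3 - <<'E'
from rig import r
from h import *
t=r.grab_frame("top"); s=r.grab_frame("scene"); cv2.imwrite("pics/t6.png",t); cv2.imwrite("pics/s6.png",s)
p=np.array(r.sense()["eef_pos"]); 
for n in("top","scene"): print(n,proj(cam(r,n),[p+[0,0,-133.7],[p[0],p[1],43]]).round(1).tolist())
a=mosaic(t,[(360,150,70,80,5.2)],0)+mosaic(s,[(225,190,80,85,5)],0)
stack(a,800,430,[(0,0),(380,0)],"pics/m8.png")
E
```

```text
t 40.6 pos [ 588.2 -169.8  196.4] rot [-3.1364  0.0044  0.5815] F [-1.3  0.1 -1.2] open 0.196
rz 0.0015 shift cm [0.   0.15 0.27] len 0.31
top [[389.7, 190.3], [388.2, 191.8]]
scene [[259.1, 253.6], [259.9, 259.5]]
```

View pics/m8.png

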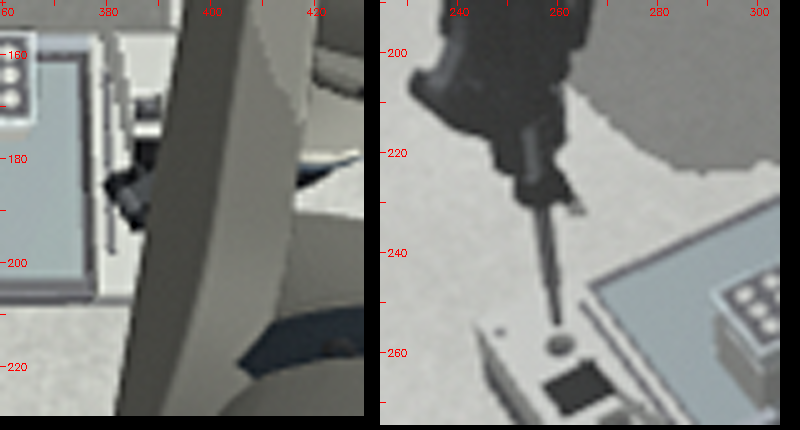

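The scene view shows the tip at (260.1,254.5) directly over the round well at (260.7,258.5). The bottom end of the tip nearest the camera explains the small offset. Now I'll enter the well.

apply_moves(series="0 0.07 0.3 0 0 0 1;0 0 0.4 0 0 0 1;0 0 0.4 0 0 0 1;0 0 0.3 0 0 0 1;0 0 0.2 0 0 0 1;0 0 0 0 0 0 1;0 0 0 0 0 0 1;0 0 0 0 0 0 1;0 0 0 0 0 0 1;0 0 0 0 0 0 1")

```text
clock: 41.53
eef_pos: [590.2, -172.3, 185.2]
tcp_rot: [3.141, -0.0, 0.579]
contact_force: [0.4, 0.3, -0.9]
opening: 0.196
```

```bash
python3 go.py 588.6 -170.5 172.2 0.58
```

```text
t 41.5333 pos [ 590.2 -172.3  185.2] rot [ 3.1413e+00 -2.0000e-04  5.7940e-01] F [ 0.4  0.3 -0.9] open 0.196
rz -0.0006 shift cm [-0.04 -0.24  1.3 ] len 1.32
```

apply_moves(series="-0.06 -0.16 0 0 0 0 1;0 0 0 0 0 0 1;0 0 0.2 0 0 0 1;0 0 0.2 0 0 0 1;0 0 0.1 0 0 0 1;0 0 0 0 0 0 1;0 0 0 0 0 0 1;0 0 0 0 0 0 1;0 0 0 0 0 0 1;0 0 0 0 0 0 1")

```text
clock: 42.37
eef_pos: [588.8, -171.3, 180.0]
tcp_rot: [3.141, -0.0, 0.579]
contact_force: [-0.8, -0.3, 0.0]
opening: 0.197
```

```bash
python3 go.py 588.8 -171.3 172.2 0.58
```

```text
t 42.3667 pos [ 588.8 -171.3  180. ] rot [ 3.1415e+00 -1.0000e-04  5.7930e-01] F [-0.8 -0.3  0. ] open 0.197
rz -0.0007 shift cm [-0.    0.    0.78] len 0.78
```

apply_moves(series="0 0 0 0 0 0 1;0 0 0 0 0 0 1;0 0 0.25 0 0 0 1;0 0 0.3 0 0 0 1;0 0 0.3 0 0 0 1;0 0 0 0 0 0 1;0 0 0 0 0 0 1;0 0 0 0 0 0 1;0 0 0 0 0 0 1;0 0 0 0 0 0 1")

```text
clock: 43.2
eef_pos: [589.5, -171.5, 172.6]
tcp_rot: [3.14, -0.001, 0.579]
contact_force: [-0.9, -0.1, 11.1]
opening: 0.195
```

The force is 11 N with the tip stopped at the computed full depth, so the key is bottomed. Lift.

apply_moves(series="0 0 0 0 0 0 1;0 0 -0.6 0 0 0 1;0 0 -1 0 0 0 1;0 0 -2 0 0 0 1;0 0 -2 0 0 0 1;0 0 0 0 0 0 1;0 0 0 0 0 0 1;0 0 0 0 0 0 1;0 0 0 0 0 0 1;0 0 0 0 0 0 1")

```text
clock: 44.03
eef_pos: [588.1, -171.1, 226.4]
tcp_rot: [-3.14, 0.001, 0.579]
contact_force: [-0.0, 0.2, -0.7]
opening: 0.199
```

```bash
python3 go.py 405.7 -327.4 227.2 0.5793;python3 go.py 405.7 -327.4 170 0.5793
```

```text
t 44.0333 pos [ 588.1 -171.1  226.4] rot [-3.1402e+00  1.2000e-03  5.7930e-01] F [-0.   0.2 -0.7] open 0.199
rz -0.0 shift cm [-23.82   3.09  -0.08] len 24.02
t 44.0333 pos [ 588.1 -171.1  226.4] rot [-3.1402e+00  1.2000e-03  5.7930e-01] F [-0.   0.2 -0.7] open 0.199
rz -0.0 shift cm [-23.82   3.09   5.64] len 24.67
```

apply_moves(series="-2.98 0.386 0 0 0 0 1;-2.98 0.386 0 0 0 0 1;-2.98 0.386 0 0 0 0 1;-2.98 0.386 0 0 0 0 1;-2.98 0.386 0 0 0 0 1;-2.98 0.386 0 0 0 0 1;-2.98 0.386 0 0 0 0 1;-2.98 0.386 0 0 0 0 1;0 0 2 0 0 0 1;0 0 2 0 0 0 1")

```text
clock: 44.87
eef_pos: [405.3, -329.1, 187.6]
tcp_rot: [3.14, -0.0, 0.577]
contact_force: [0.9, -0.1, -0.6]
opening: 0.199
```

apply_moves(series="0 0 1.5 0 0 0 1;0 0 0 0 0 0 1;0 0 0 0 0 0 1;0 0 0 0 0 0 1;0 0 0 0 0 0 1;0 0 0 0 0 0 1;0 0 0 0 0 0 1;0 0 0 0 0 0 1;0 0 0 0 0 0 1;0 0 0 0 0 0 1")

```text
clock: 45.7
eef_pos: [406.2, -327.6, 172.6]
tcp_rot: [3.141, -0.0, 0.579]
contact_force: [0.4, -0.1, -0.0]
opening: 0.193
```

```bash
python3 go.py 450.7 -395.4 169.5 0.5793
```

```text
t 45.7 pos [ 406.2 -327.6  172.6] rot [ 3.1414e+00 -1.0000e-04  5.7940e-01] F [ 0.4 -0.1 -0. ] open 0.193
rz 0.0001 shift cm [0.01 8.11 0.31] len 8.11
```

apply_moves(series="0.01 1.5 0.1 0 0 0 1;0 1.5 0 0 0 0 1;0 1.2 0 0 0 0 1;0 1 0 0 0 0 1;0 1 0 0 0 0 1;0 1 0 0 0 0 1;0 0.9 0 0 0 0 1;0 0 0 0 0 0 1;0 0 0 0 0 0 1;0 0 0 0 0 0 1")

```text
clock: 46.53
eef_pos: [450.2, -395.0, 171.3]
tcp_rot: [-3.141, 0.0, 0.579]
contact_force: [-0.5, -0.9, -0.3]
opening: 0.197
```

```bash
python3 go.py 450.7 -395.4 154 0.5793
```

```text
t 46.5333 pos [ 450.2 -395.   171.3] rot [-3.1407e+00  2.0000e-04  5.7930e-01] F [-0.5 -0.9 -0.3] open 0.197
rz -0.0 shift cm [0.02 0.06 1.73] len 1.73
```

Lower onto the prongs.

apply_moves(series="0.02 0.06 0.5 0 0 0 1;0 0 0.5 0 0 0 1;0 0 0.4 0 0 0 1;0 0 0.2 0 0 0 1;0 0 0.1 0 0 0 1;0 0 0 0 0 0 1;0 0 0 0 0 0 1;0 0 0 0 0 0 1;0 0 0 0 0 0 1;0 0 0 0 0 0 1")

```text
clock: 47.37
eef_pos: [451.1, -395.8, 154.5]
tcp_rot: [3.141, -0.0, 0.579]
contact_force: [-0.8, -0.0, -1.2]
opening: 0.198
```

apply_moves(series="0 0 0.05 0 0 0 1;0 0 0.05 0 0 0 1;0 0 0.05 0 0 0 1;0 0 0 0 0 0 1;0 0 0 0 0 0 1;0 0 0 0 0 0 1;0 0 0 0 0 0 1;0 0 0 0 0 0 1;0 0 0 0 0 0 1;0 0 0 0 0 0 1")

```text
clock: 48.2
eef_pos: [451.2, -395.9, 154.0]
tcp_rot: [3.141, -0.0, 0.579]
contact_force: [-1.3, 2.1, 10.0]
opening: 0.195
```

apply_moves(series="0 0 -0.08 0 0 0 1;0 0 0 0 0 0 0.4;0 0 0 0 0 0 0.2;0 0 0 0 0 0 -0.2;0 0 0 0 0 0 -0.2;0 0 0 0 0 0 -0.2;0 0 -0.5 0 0 0 -0.2;0 0 -1.5 0 0 0 -0.2;0 0 -3 0 0 0 -0.2;0 0 -4 0 0 0 -0.2")

```text
clock: 49.03
eef_pos: [449.7, -394.6, 242.4]
tcp_rot: [-3.136, 0.001, 0.579]
contact_force: [0.8, -0.1, 0.4]
opening: 0.599
```

apply_moves(series="0 0 -3 0 0 0 -0.2;-4 0 0 0 0 0 -0.2;-4 0 0 0 0 0 -0.2;-4 0 0 0 0 0 -0.2;-4 0 0 0 0 0 -0.2;-4 0 0 0 0 0 -0.2;0 0 0 0 0 0 -0.2;0 0 0 0 0 0 -0.2;0 0 0 0 0 0 -0.2;0 0 0 0 0 0 -0.2")

```text
clock: 49.87
eef_pos: [284.6, -504.7, 273.9]
tcp_rot: [3.142, -0.0, 0.58]
contact_force: [0.2, -0.5, -1.2]
opening: 0.597
```

```bash
python3 - <<'E'
from rig import r
from h import *
t=r.grab_frame("top"); s=r.grab_frame("scene"); cv2.imwrite("pics/t7.png",t); cv2.imwrite("pics/s7.png",s)
a=mosaic(t,[(300,140,210,125,2.2)],0)+mosaic(s,[(115,190,245,110,3.2)],0)
stack(a,800,640,[(0,0),(0,285)],"pics/m9.png")
cv2.imwrite("pics/m9.png",cv2.imread("pics/m9.png")[:600])
t0=cv2.imread("pics/top0.png")
for n,(x0,y0,w,h) in dict(bottle=(218,110,40,55),tipbox=(425,120,40,50),marker=(350,230,22,62),rack=(430,190,85,75)).items():
    print(n,cv2.absdiff(t0,t)[y0:y0+h,x0:x0+w].mean().round(1))
print(r.sense()["clock"],r.sense()["contact_force"])
E
```

```text
bottle 11.4
tipbox 13.7
marker 0.8
rack 4.5
49.9667 [-0.18386433 -0.10618528  0.32485286]
```

View pics/m9.png

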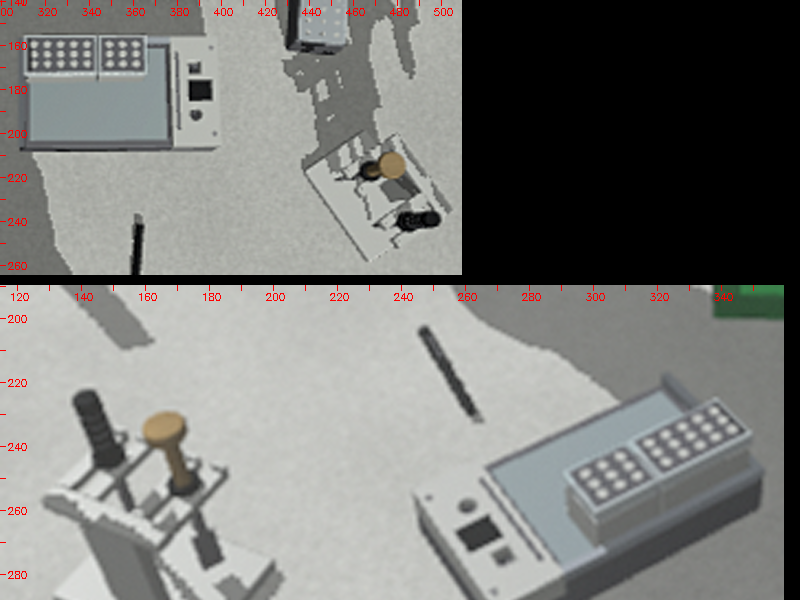

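```bash
python3 -c "
from rig import r
print(r.sign_off())"
```

```text
the job is handed in; nothing more can be done
None
```

The job is handed in, finished at about 50 s of the 72 s allowed.

- **Boxes:** the long box is in the corner along the far fence. The short box is in line against it and the far fence. Nudges with closed fingertips met firm contact, 17 N along the row and 14 N towards the fence at the long box.
- **Key:** I pressed the round key once with the stylus for about half a second. The force reached 11 N and the tip stopped at the computed full depth; key travel itself can't be read directly. The square key was not approached.
- **Stylus:** it is back in the right fork. It met 10 N on seating, and the last picture shows it hanging as it did at the start.

**Last checks:**
- **Box alignment:** TCP x at the fence read 656.3 mm for the long box and 657.6 mm for the short one. Before the nudges, the image put their near edges within 0.3 mm of each other.
- **Corner position:** the contact estimate differs from the camera's by about 2 mm, which is within the calibration.
- **Bystanders:** the marker area is unchanged (0.8 mean pixel difference). The wash bottle, tip box and rack areas differ by 11.4, 13.7 and 4.5. I put these down to moving shadows, since the arm never came near the bottle or tip box and the spatula looks unmoved. I did not check this further, and the last close-up did not include the bottle.

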